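Uncover a watch movement and hold its spring-jaw holder open

ROBOT

A 6-joint arm with a two-finger parallel gripper is mounted at the origin on the work surface. World frame = base frame: x ahead of the robot, y to its left, z up, the work surface at z = 0. Lengths are in mm, angles in rad, forces in N, time in s.
With the tool pointing down it reaches from about 300 to 750 mm from the base axis. Payload 8.5 kg.
Tool frame: the origin (TCP) lies midway between the tips of the shut fingers; the grasp point (between the pads) lies 19 mm behind it; z points along the fingers, y is the line along which they close (so a half turn about z gives the same grasp; the last joint's range is limited). The gripper opens to 88 mm and grips with 3 to 60 N. Pads are 18 mm wide; open, the fingers measure 123 mm over their backs; the gripper's body (75 mm by 187 mm) begins 45 mm behind the grasp point.
Start: joints at [1.009, 0.381, 1.297, -0, 1.464, -0.215], TCP at [186.93, 517.24, 238.748] pointing down, gripper open.
Joint ranges: [-3.11, 3.11], [-0.89, 2.33], [0.22, 2.48], [-1.42, 4.56], [0.17, 2.85], [-2.88, 2.88]. Speed limits (rad/s): [2.39, 2.39, 3.14, 3.14, 3.14, 3.14].

INTERFACE

Orientations are given as a 3x3 rotation matrix whose columns are the frame's x, y, z axes.
In Python, from plant import sensors, optics, robot gives the robot as it stands. The module is installed in compiled form; this text tells all that it offers.
- The arm moves only by the tool carry_out, never from a script. Its argument "plan" is a list of rows, each an object with "angular": the turn, a rotation vector about the tool's x, y, z in units of 5 degrees (1.0 is 5 degrees), a list of three; "xyz": the shift along the tool's x, y, z in m, a list of three; "fingers": the finger opening in m, from 0 to 0.0881. A call has exactly 8 rows; each row is the pose to reach, as a shift and turn from the pose commanded when the call began, along the tool's axes at that moment; what a row does not reach only later rows make up. A row lasts 1/10 s, in which the tool goes at most 50 mm and 8.59 degrees, less where a joint would pass 70% of its speed; a pose out of reach is approached as far as the arm can. A call with a gripper value outside its range is refused whole. The fingers move at their own pace and stop on an object; "grip_force" is the grip in N (left out, the last holds). Time passes only in rows, so rows that repeat a pose let the fingers close, or fill a call up. It gives the time, the measured TCP pose, the force, the opening and the grip force at its end, in the units of the state.
- sensors.get_obs(): the state, without advancing time (a new reading comes with each control period).
- optics.capture(name): name is "scene" or "side" or "wrist"; returns the picture (384x512x3 uint8, red, green, blue); there is no depth.
- optics.get_calibration(name): a dict with "camera_matrix" (3x3 intrinsics, pixels), "xyz" and "attitude" of the camera in the world. Camera axes: x right, y down, z forward; pixel columns grow to the right and rows downward; lengths in mm; the calibration is good to about 2 mm. A picture is of the moment at which its call begins: read the wrist's pose just before it. get_calibration takes no time and is no camera call; for the wrist camera it gives the pose at the moment of the call.
- robot.hand_in(): hands the job in; it is judged then, once.
The state is a dict: "time_s": time; "qpos": joint angles; "dq": joint speeds; "joint_efforts": joint torques, N m; "tcp_pos": TCP position; "eef_rot": TCP orientation; "contact_force": force on the tool from outside, world axes, zero at the start; "torque": the same for the moment, N m; "grip_width": finger opening in mm; "grip_force": force on a finger pad.
Only numpy, scipy, OpenCV 4.12 (cv2) and the standard library are available. Lean on these libraries where they do the work, as an engineer would, in place of code of your own. Each camera call takes 0.05 s, during which the arm holds its last target. There are 200 camera calls.

TASK

Lift the clear dust cover off the watch movement by its knob and set it down gently, standing upright on its rim, in the shallow tray. Then take the upturned tab of the holder's spring slide and pull it straight out until the line across the slide meets the two lines on the base, and keep holding it there so that I can lift the movement out: finish while still holding the tab at the mark. Keep the slide shut while the cover is on, keep the fingers off the movement and leave it lying where it is, and leave the other things on the mat alone.

Things in the scene. Friction and masses are not known exactly. Their poses are not given: they have to be found in the camera images.
- holder: Aluminium spring-jaw movement holder fixed to the bench, 120 (x) x 90 (y) x 26 mm. Origin under the movement's middle, on the bench; z up. End faces at x = -65 mm (front; the slide comes out here) and +55 mm (then a spring barrel to +89). Screw feet, 8 mm high, to y = +/-63. Slot 30 mm wide in the bed from the front to x = -10. Four pins 8 mm high, 25 mm from the middle, two of them on the slide.
- slide (a joint): Steel slide, 28 mm wide, in the holder's slot, carrying the two moving pins; value in m: 0 (to 1 mm) at the start, pins against the movement; grows as it is pulled out along the holder's -x. At 0.018 its line meets the base's lines; hard stop at 0.030. A return spring always pulls it back: about 5 N at 0, 9 N at the mark, 12 N at the stop. No latch: let go, it snaps back.
- slide_tab (a point): Middle of the top edge of the slide's upturned tab, the part to pull: upright steel plate across the slide's outer end, 8 mm thick (holder x), 44 mm wide (holder y), from 24.5 mm (slide's top) to 58.5 mm (this point) above the bench. With the slide at 0 it is 105 mm from the holder's origin along its -x; 36 mm are free between tab and block, above the slide.
- slide_line (a point): Middle of the thin dark line engraved across the slide's top, 24.5 mm above the bench, at holder x = -40 mm while the slide is at 0 (65 mm behind the tab's middle).
- base_mark (a point): Point midway between the two thin dark lines engraved in the bed on either side of the slot, at holder x = -58 mm, 26 mm above the bench. The slide's line is at the mark when it forms one straight line with them.
- movement: Watch movement with white dial, hour marks and hands in a round brass ring: 44 mm diameter, 10 mm thick, 12 mm with the hands, 50 g, lying loose on the bed, dial up, pinched between the pins. Origin at the centre of its underside, 26 mm above the bench.
- cover: Clear plastic dust cover: an upside-down round cup, rim down on the bed over movement and pins; 68 mm outside, 62 mm inside diameter, top 34 mm above the rim, about 80 g. On top in the middle an upright black knob, 18 mm diameter, 38 to 58 mm above the rim (12 mm neck below it). Origin at the centre of the rim plane (26 mm above the bench at the start), z up.
- cover_knob (a point): Centre of the top of the cover's knob, 58 mm above the cover's rim.
- tray: Shallow square grey plastic tray fixed to the bench, 130 x 130 mm, 12 mm high, walls and floor 3 mm thick; to the left or to the right of the holder. Origin at the centre of its underside, on the bench; inner floor 3 mm higher; z up.
- parts_box: Bystander: closed clear box of small brass and steel parts, 90 x 60 x 24 mm, loose on the bench on the side away from the tray. Origin at the centre of its underside.
- brass_dish: Bystander: small round brass dish, 56 mm diameter, 18 mm high, loose on the bench behind the holder. Origin at the centre of its underside.
- tweezers: Bystander: steel tweezers, about 133 mm long, 9 mm high, lying loose behind the holder. Origin near the middle of their length, x along them towards the points.

How it is judged:
By the outcome, as a careful person would: the job done as asked, in the order asked, and still so for the second after the job is handed in, while the arm keeps its last pose, push and grip.
It also fails if it takes over 51 s, if anything falls off the work surface, if the arm or the gripper's body presses on something with over 40 N, if the wrist force passes 120 N, or if a joint passes its speed limit or range.

## Working session

There is one attempt and no reset: what is moved stays moved. The work goes in short steps, Python scripts to look and compute and a tool call to move; the robot and the scene stay as the last step left them, time stands still between calls to the robot, and variables do not carry over. Pictures are saved under pics/ and viewed, at most 10 in all, crops included, and the job is handed in when it is done.

Besides the shell and the picture viewer there is one more tool, called by a JSON object that holds its "fn" and its "kwargs". carry_out: Moves the arm, as the interface text tells. Its arguments: {"type":"object","properties":{"plan":{"type":"array","items":{"type":"object","properties":{"angular":{"type":"array","items":{"type":"number"}},"xyz":{"type":"array","items":{"type":"number"}},"fingers":{"type":"number"}}}},"grip_force":{"type":"number"}},"required":["plan"]}

```bash
mkdir -p pics
cat > h.py <<'E'
import numpy as np, cv2
from plant import sensors, optics, robot
def snap(n,f):
    c=optics.get_calibration(n); im=optics.capture(n); cv2.imwrite(f'pics/{f}.png',im[:,:,::-1]); np.savez(f'pics/{f}.npz',K=c['camera_matrix'],p=c['xyz'],R=c['attitude']); return im
def cal(f):
    d=np.load(f'pics/{f}.npz'); return d['K'],d['p'],d['R']
def ray(f,uv):
    K,p,R=cal(f); d=R@np.linalg.solve(K,[uv[0],uv[1],1.]); return p,d/np.linalg.norm(d)
def plane(f,uv,z):
    p,d=ray(f,uv); return p+d*(z-p[2])/d[2]
def tri(*fu):
    A=np.zeros((3,3));b=np.zeros(3)
    for f,uv in fu:
        p,d=ray(f,uv);M=np.eye(3)-np.outer(d,d);A+=M;b+=M@p
    X=np.linalg.solve(A,b); return X,[round(float(np.linalg.norm(np.cross(X-ray(f,u)[0],ray(f,u)[1]))),1) for f,u in fu]
def proj(f,X):
    K,p,R=cal(f); q=K@(R.T@(np.array(X)-p)); return q[:2]/q[2]
E
python3 - <<'E'
from h import *
for n in ['scene','side','wrist']:
    snap(n,n+'0')
    K,p,R=cal(n+'0'); print(n,K[0],p,R[:,2])
a=[cv2.imread(f'pics/{n}0.png') for n in ['scene','side']]
cv2.imwrite('pics/m0.png',np.vstack([np.hstack(a)])[:, :] if 0 else cv2.resize(np.hstack(a),(800,300)))
print(sensors.get_obs())
E
```

```text
scene [464.63881291   0.         259.53664143] [960.55194079 388.32060937 933.95993651] [-0.35758846 -0.3905205  -0.84830668]
side [356.33395857   0.         258.46750486] [ 399.87441031 -515.38127128  733.78162502] [ 0.23395825  0.58950052 -0.77314466]
wrist [330.69060449   0.         252.14250906] [114.26952403 543.19081955 385.28741952] [ 0.27516629 -0.10135684 -0.95603886]
{'time_s': 0.15, 'qpos': array([ 1.00870011e+00,  3.81045202e-01,  1.29799476e+00, -3.29547907e-05,
        1.46360865e+00, -2.15299026e-01]), 'dq': array([-0.00148055, -0.00250668, -0.00230122,  0.00052797,  0.00295405,
        0.0016163 ]), 'joint_efforts': array([ 2.49323552e-03, -4.38082623e+01, -2.24612725e+01,  7.13567971e-02,
        3.43506667e-02, -7.96966197e-05]), 'tcp_pos': array([186.8378876 , 517.07862411, 238.30847809]), 'eef_rot': array([[-9.40467281e-01,  3.39883815e-01, -5.35056572e-04],
       [ 3.39884181e-01,  9.40466859e-01, -9.10945164e-04],
       [ 1.93587456e-04, -1.03857139e-03, -9.99999442e-01]]), 'contact_force': array([ 0.4923018 , -0.28355482,  0.7859736 ]), 'torque': array([-0.02168999, -0.0062508 , -0.00924169]), 'grip_force': 0.0, 'grip_width': 88.29601134475543}
```

View pics/scene0.png

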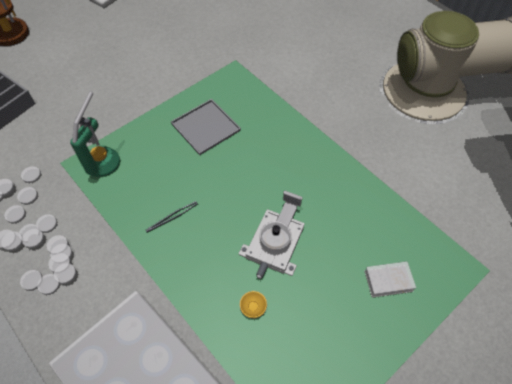

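View pics/side0.png

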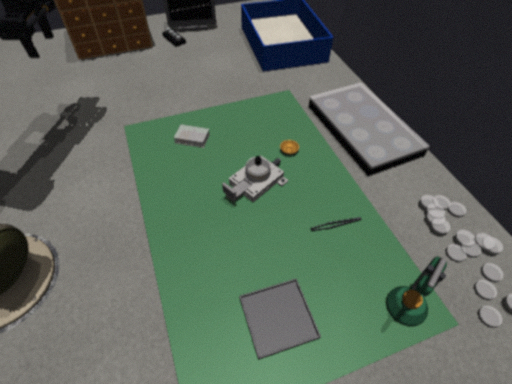

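Scene: knob near (276,230), tab near (291,199), tray near (205,127). Side: knob (258,160), tab (236,187), tray (279,318). I'll measure these more closely.

Run:
```python
from h import *
def blob(f,box,lo,hi,k=1):
    im=cv2.imread(f'pics/{f}.png'); x0,y0,x1,y1=box
    m=cv2.inRange(im[y0:y1,x0:x1],lo,hi); n,l,s,c=cv2.connectedComponentsWithStats(m)
    i=1+np.argmax(s[1:,4]); return (l==i).astype(np.uint8),c[i]+[x0,y0],s[i]
for f,b in [('scene0',(262,215,292,245)),('side0',(245,148,270,172))]:
    m,c,s=blob(f,b,(0,0,0),(55,55,55)); print(f,'knob',c,s)
    # top of knob
R={}
for f,b in [('scene0',(165,95,245,157)),('side0',(235,275,322,360))]:
    im=cv2.imread(f'pics/{f}.png'); hsv=cv2.cvtColor(im,cv2.COLOR_BGR2HSV); x0,y0,x1,y1=b
    m=cv2.inRange(hsv[y0:y1,x0:x1],(0,0,0),(180,80,255)); cs,_=cv2.findContours(m,0,2); c=max(cs,key=cv2.contourArea)
    q=cv2.boxPoints(cv2.minAreaRect(c)); a=cv2.approxPolyDP(cv2.convexHull(c),4,True)[:,0]+[x0,y0]; print(f,'tray',a.tolist())
    for p in a: print(plane(f,p,12).round(1))
A=cv2.imread('pics/scene0.png')[185:285,230:310]; B=cv2.imread('pics/side0.png')[140:220,215:300]
cv2.imwrite('pics/z.png',np.hstack([cv2.resize(A,(400,500),interpolation=2),cv2.resize(B,(400,500*1),interpolation=2)]))
for f,uv in [('scene0',(276,229)),('side0',(258,159))]: print(plane(f,uv,84))
print(tri(('scene0',(276,229)),('side0',(258,159))))
```

```text
scene0 knob [275.55102041 230.06122449] [11 11  6  9 49]
side0 knob [257.48837209 160.51162791] [10  8  6  9 43]
scene0 tray [[241, 127], [237, 145], [224, 156], [165, 156], [168, 122], [209, 98]]
[ 475.2 -218.6   12. ]
[ 520.3 -180.5   12. ]
[ 566.3 -175.1   12. ]
[ 676.1 -269.4   12. ]
[ 607.3 -353.8   12. ]
[ 475.6 -351.3   12. ]
side0 tray [[296, 278], [321, 334], [318, 359], [235, 359], [238, 296]]
[ 607.3 -225.    12. ]
[ 603.9 -350.6   12. ]
[ 577.5 -389.7   12. ]
[ 430.7 -334.5   12. ]
[ 475.7 -219.4   12. ]
[633.31146189  83.88193107  84.        ]
[631.81072157  76.45023064  84.        ]
(array([632.56091738,  81.61402986,  79.17758604]), [1.2, 1.2])
```

View pics/z.png

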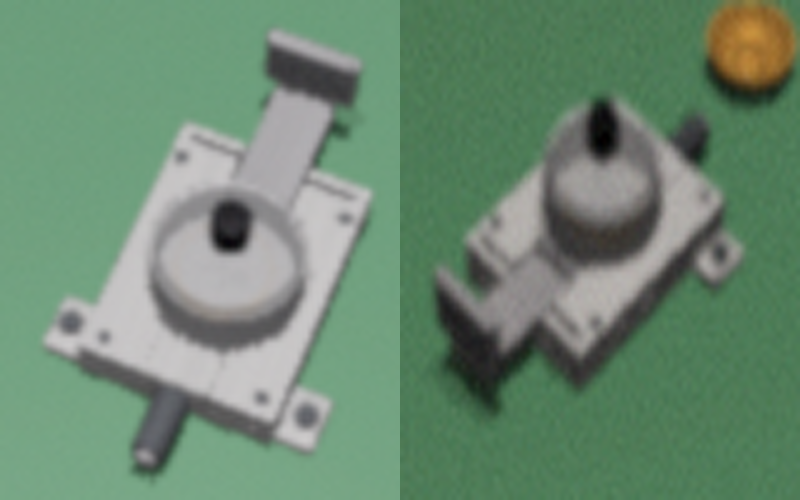

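Crop (scene 5x, side 4.7x/6.25x): knob top at scene (276.2,227.2) and side (258.1,156.6). Tab top edge middle at scene (293,195.4) and side (229.2,188). Base lines are clearly visible, and the slide is shut.

Run:
```python
from h import *
S=lambda x,y:('scene0',(230+x/5,185+y/5)); D=lambda x,y:('side0',(215+(x-400)/4.706,140+y/6.25))
P={}
for n,a,b in [('knob',S(231,209),D(603,106)),('tab',S(315,52),D(467,300)),('tabL',S(270,33),D(441,272)),('tabR',S(359,70),D(492,328)),('markA',S(190,137),D(482,245)),('markB',S(355,195),D(578,335))]:
    X,r=tri(a,b); P[n]=X; print(n,X.round(1),r)
ex=P['knob']-P['tab']; print('tab->knob',np.linalg.norm(ex[:2]),np.degrees(np.arctan2(ex[1],ex[0])))
d=P['markB']-P['markA']; print('mark dir',np.degrees(np.arctan2(d[1],d[0])),np.linalg.norm(d)); d=P['tabR']-P['tabL']; print(np.degrees(np.arctan2(d[1],d[0])),np.linalg.norm(d))
for z,u,v in [(26,S(272.5,166),D(530,290))]: print(plane(*u,z),plane(*v,z))
print('tray scene',[plane('scene0',p,12).round(0).tolist() for p in [(241,127),(209,98),(168,122),(205,155)]])
K,p,R=cal('wrist0'); o=sensors.get_obs(); print('cam in tool',(o['eef_rot'].T@(p-o['tcp_pos'])).round(1)); print((o['eef_rot'].T@R).round(3))
```

```text
knob [632.3  80.9  87.4] [1.5, 1.5]
tab [538.5  35.2  54.8] [1.9, 1.9]
tabL [539.8  28.4  72.9] [14.3, 14.3]
tabR [537.2  41.4  38. ] [18.2, 18.2]
markA [580.5  42.4  54.2] [28.6, 28.6]
markB [578.5  64.1  -3.1] [34.1, 34.1]
tab->knob 104.34318136526629 26.005086181608345
mark dir 95.32053266504293 61.29727822159447
101.2929752380454 37.28521735162656
[578.35874578  55.46321847  26.        ] [580.09528229  50.46597211  26.        ]
tray scene [[475.0, -219.0, 12.0], [476.0, -351.0, 12.0], [607.0, -354.0, 12.0], [600.0, -208.0, 12.0]]
cam in tool [  77.2   -0.3 -147. ]
[[ 0.    -0.956 -0.293]
 [ 1.     0.001 -0.001]
 [ 0.001 -0.293  0.956]]
```

{"fn": "carry_out", "kwargs": {"plan": [{"xyz":[-0.02,-0.009,0],"angular":[0,0,0.6],"fingers":0.05},{"xyz":[-0.06,-0.027,0],"angular":[0,0,1.6],"fingers":0.05},{"xyz":[-0.105,-0.048,0],"angular":[0,0,2.9],"fingers":0.05},{"xyz":[-0.15,-0.068,0],"angular":[0,0,4.2],"fingers":0.05},{"xyz":[-0.195,-0.089,0],"angular":[0,0,5.5],"fingers":0.05},{"xyz":[-0.24,-0.11,0],"angular":[0,0,6.8],"fingers":0.05},{"xyz":[-0.285,-0.13,0],"angular":[0,0,8.0],"fingers":0.05},{"xyz":[-0.33,-0.151,0],"angular":[0,0,8.8],"fingers":0.05}]}}

```text
time_s: 0.95
tcp_pos: [447.1, 261.4, 238.7]
eef_rot: [[-0.437, 0.9, -0.0], [0.9, 0.437, -0.0], [0.0, -0.0, -1.0]]
contact_force: [0.7, 0.1, 0.3]
grip_width: 49.8
grip_force: 0.0
```

```bash
cat >> h.py <<'E'
def go(t,yaw=None):
    o=sensors.get_obs(); R=o['eef_rot']; d=np.array(t)-o['tcp_pos']
    print('t',round(o['time_s'],2),'tcp',o['tcp_pos'].round(1),'xyz tool mm',(R.T@d).round(1),'yaw y',round(np.degrees(np.arctan2(R[1,1],R[0,1])),2),'tilt',R[:2,2].round(4),'F',o['contact_force'].round(1),'w',round(o['grip_width'],1),'gf',round(o['grip_force'],1))
E
python3 -c "
from h import *
go([632.3,80.9,160])"
```

```text
t 0.95 tcp [447.1 261.4 238.7] xyz tool mm [-243.3   87.8   78.6] yaw y 25.9 tilt [-0.0002 -0.    ] F [0.7 0.1 0.3] w 49.8 gf 0.0
```

{"fn": "carry_out", "kwargs": {"plan": [{"xyz":[-0.03,0.01,0.0],"angular":[0,0,0],"fingers":0.05},{"xyz":[-0.07,0.025,0.01],"angular":[0,0,0],"fingers":0.05},{"xyz":[-0.11,0.04,0.025],"angular":[0,0,0],"fingers":0.05},{"xyz":[-0.15,0.054,0.04],"angular":[0,0,0],"fingers":0.05},{"xyz":[-0.19,0.068,0.055],"angular":[0,0,0],"fingers":0.05},{"xyz":[-0.22,0.08,0.07],"angular":[0,0,0],"fingers":0.05},{"xyz":[-0.243,0.088,0.0785],"angular":[0,0,0],"fingers":0.05},{"xyz":[-0.243,0.088,0.0785],"angular":[0,0,0],"fingers":0.05}]}}

```text
time_s: 1.75
tcp_pos: [632.9, 81.3, 157.9]
eef_rot: [[-0.438, 0.899, -0.003], [0.899, 0.438, -0.0], [0.001, -0.003, -1.0]]
contact_force: [-1.0, 0.4, -0.5]
grip_width: 50.6
grip_force: 0.0
```

```bash
python3 -c "
from h import *
go([632.3,80.9,63])
snap('wrist','w1')
print('knob',proj('w1',[632.3,80.9,84]),'tab',proj('w1',[538.2,35,58.5]),'mark',proj('w1',[579.8,55,26]))"
```

```text
t 1.75 tcp [632.9  81.3 157.9] xyz tool mm [-0.2 -0.5 94.9] yaw y 25.96 tilt [-0.0029 -0.0002] F [-1.   0.4 -0.5] w 50.6 gf 0.0
knob [252.965648   210.57364406] tab [119.08479389 199.76254139] mark [186.177384   189.08830385]
```

View pics/w1.png

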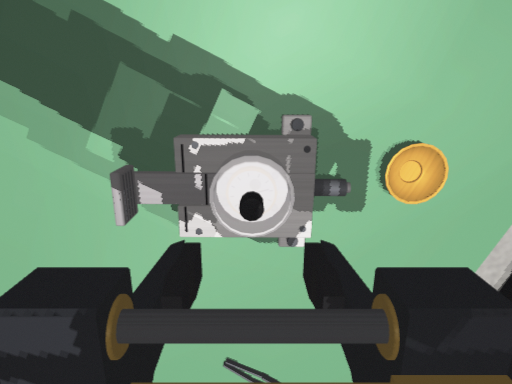

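Wrist view: knob top near (251,211), against (253,211) predicted. Base lines near x=184, slide line near (206,181), tab near (122,197). All agree with the measurements to about 2 mm. Descending onto the knob.

```bash
python3 -c "
from h import *
im=cv2.imread('pics/w1.png')[190:235,232:272]
m=cv2.inRange(im,(0,0,0),(40,40,40)); ys,xs=np.nonzero(m); print(xs.min()+232,xs.max()+232,ys.min()+190,ys.max()+190)
S=('scene0',(276.2,226.8));D=('side0',(258.1,157));
for w in [(251,211),(251.5,209)]: print(tri(S,D,('w1',w)))
print(tri(('scene0',(293,195.4)),('side0',(229.2,188)),('w1',(121,196))))
go([632.3,80.9,63])"
```

```text
240 262 193 219
(array([631.67220634,  80.87629744,  87.03120019]), [1.1, 1.9, 0.9])
(array([631.62416973,  81.41429967,  86.54288309]), [1.0, 2.2, 1.4])
(array([538.08233189,  35.75584007,  54.25455172]), [1.5, 2.3, 1.1])
t 1.8 tcp [632.1  82.8 159. ] xyz tool mm [-1.9 -0.5 96. ] yaw y 26.03 tilt [-0.0021  0.0002] F [ 0.2  0.2 -0.6] w 49.8 gf 0.0
```

{"fn": "carry_out", "kwargs": {"plan": [{"xyz":[0,0,0.015],"angular":[0,0,0],"fingers":0.05},{"xyz":[0,0,0.03],"angular":[0,0,0],"fingers":0.05},{"xyz":[0,0,0.042],"angular":[0,0,0],"fingers":0.05},{"xyz":[0,0,0.05],"angular":[0,0,0],"fingers":0.05},{"xyz":[0,0,0.055],"angular":[0,0,0],"fingers":0.05},{"xyz":[0,0,0.055],"angular":[0,0,0],"fingers":0.05},{"xyz":[0,0,0.055],"angular":[0,0,0],"fingers":0.05},{"xyz":[0,0,0.055],"angular":[0,0,0],"fingers":0.05}]}}

```text
time_s: 2.6
tcp_pos: [632.2, 83.7, 105.9]
eef_rot: [[-0.44, 0.898, 0.001], [0.898, 0.44, -0.0], [-0.0, 0.001, -1.0]]
contact_force: [0.1, 0.1, 0.7]
grip_width: 49.9
grip_force: 0.0
```

```bash
python3 -c "
from h import *
go([632.3,80.9,63])
snap('wrist','w2'); print(proj('w2',[632.3,80.9,84]))"
```

```text
t 2.6 tcp [632.2  83.7 105.9] xyz tool mm [-2.5 -1.2 42.9] yaw y 26.13 tilt [ 0.0011 -0.    ] F [0.1 0.1 0.7] w 49.9 gf 0.0
[251.935681   245.10746058]
```

View pics/w2.png

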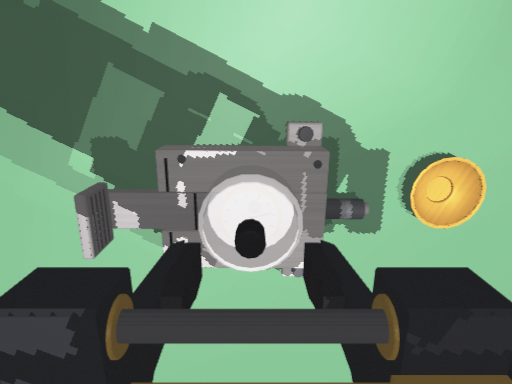

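Wrist view: knob spans x 235–265 with its top circle centred near (250,243), about 1 mm from prediction. Going down and gripping.

```bash
python3 -c "
from h import *
X=plane('w2',(250,243),84.);print(X); X[2]=64;go(X)
print(tri(('w1',(251,208)),('w2',(250,243))))"
```

```text
[630.76524773  81.57790637  84.        ]
t 2.65 tcp [632.2  83.7 105.8] xyz tool mm [-1.2 -2.2 41.8] yaw y 26.13 tilt [ 0.0009 -0.0001] F [-0.3  0.2 -0.2] w 50.0 gf 0.0
(array([629.61044318,  83.67392782,  89.18322191]), [0.1, 0.1])
```

{"fn": "carry_out", "kwargs": {"plan": [{"xyz":[-0.001,-0.0018,0.01],"angular":[0,0,0],"fingers":0.05},{"xyz":[-0.0012,-0.0018,0.02],"angular":[0,0,0],"fingers":0.05},{"xyz":[-0.0012,-0.0018,0.029],"angular":[0,0,0],"fingers":0.05},{"xyz":[-0.0012,-0.0018,0.035],"angular":[0,0,0],"fingers":0.05},{"xyz":[-0.0012,-0.0018,0.039],"angular":[0,0,0],"fingers":0.05},{"xyz":[-0.0012,-0.0018,0.0415],"angular":[0,0,0],"fingers":0.05},{"xyz":[-0.0012,-0.0018,0.0415],"angular":[0,0,0],"fingers":0.05},{"xyz":[-0.0012,-0.0018,0.0415],"angular":[0,0,0],"fingers":0.05}], "grip_force": 12}}

```text
time_s: 3.45
tcp_pos: [631.0, 81.8, 64.0]
eef_rot: [[-0.44, 0.898, 0.0], [0.898, 0.44, -0.0], [-0.0, 0.0, -1.0]]
contact_force: [-0.0, 0.3, 0.2]
grip_width: 50.2
grip_force: 0.0
```

{"fn": "carry_out", "kwargs": {"plan": [{"xyz":[0,0,0],"angular":[0,0,0],"fingers":0.04},{"xyz":[0,0,0],"angular":[0,0,0],"fingers":0.03},{"xyz":[0,0,0],"angular":[0,0,0],"fingers":0.024},{"xyz":[0,0,0],"angular":[0,0,0],"fingers":0.02},{"xyz":[0,0,0],"angular":[0,0,0],"fingers":0.016},{"xyz":[0,0,0],"angular":[0,0,0],"fingers":0.01},{"xyz":[0,0,0],"angular":[0,0,0],"fingers":0.01},{"xyz":[0,0,0],"angular":[0,0,0],"fingers":0.01}]}}

```text
time_s: 4.25
tcp_pos: [631.0, 81.8, 63.8]
eef_rot: [[-0.44, 0.898, 0.0], [0.898, 0.44, 0.0], [-0.0, 0.0, -1.0]]
contact_force: [0.5, 1.0, 0.2]
grip_width: 17.4
grip_force: 12.0
```

```bash
python3 -c "
from h import *
go([541,-286,170])"
```

```text
t 4.25 tcp [631.   81.8  63.8] xyz tool mm [-290.6 -242.7 -106.3] yaw y 26.13 tilt [0.0001 0.    ] F [0.5 1.  0.2] w 17.4 gf 12.0
```

{"fn": "carry_out", "kwargs": {"plan": [{"xyz":[0,0,-0.003],"angular":[0,0,0],"fingers":0.01},{"xyz":[0,0,-0.01],"angular":[0,0,0],"fingers":0.01},{"xyz":[0,0,-0.02],"angular":[0,0,0],"fingers":0.01},{"xyz":[0,0,-0.032],"angular":[0,0,0],"fingers":0.01},{"xyz":[0,0,-0.045],"angular":[0,0,0],"fingers":0.01},{"xyz":[0,0,-0.057],"angular":[0,0,0],"fingers":0.01},{"xyz":[0,0,-0.066],"angular":[0,0,0],"fingers":0.01},{"xyz":[0,0,-0.07],"angular":[0,0,0],"fingers":0.01}]}}

```text
time_s: 5.05
tcp_pos: [631.2, 81.8, 135.1]
eef_rot: [[-0.44, 0.898, 0.002], [0.898, 0.44, -0.0], [-0.001, 0.001, -1.0]]
contact_force: [0.6, 0.5, -1.2]
grip_width: 17.5
grip_force: 12.0
```

{"fn": "carry_out", "kwargs": {"plan": [{"xyz":[-0.012,-0.01,0],"angular":[0,0,0],"fingers":0.01},{"xyz":[-0.036,-0.03,0],"angular":[0,0,0],"fingers":0.01},{"xyz":[-0.065,-0.054,0],"angular":[0,0,0],"fingers":0.01},{"xyz":[-0.096,-0.08,0],"angular":[0,0,0],"fingers":0.01},{"xyz":[-0.127,-0.106,0],"angular":[0,0,0],"fingers":0.01},{"xyz":[-0.158,-0.132,0],"angular":[0,0,0],"fingers":0.01},{"xyz":[-0.189,-0.158,0],"angular":[0,0,0],"fingers":0.01},{"xyz":[-0.22,-0.184,0],"angular":[0,0,0],"fingers":0.01}]}}

```text
time_s: 5.85
tcp_pos: [561.1, -199.0, 133.2]
eef_rot: [[-0.44, 0.898, -0.001], [0.898, 0.44, 0.0], [0.001, -0.001, -1.0]]
contact_force: [0.6, 0.4, -1.0]
grip_width: 17.4
grip_force: 12.0
```

```bash
python3 -c "
from h import *
go([541,-286,90]); snap('wrist','w3'); snap('side','s3')"
```

```text
t 5.85 tcp [ 561.1 -199.   133.2] xyz tool mm [-69.3 -56.3  43.2] yaw y 26.1 tilt [-0.0012  0.0005] F [ 0.6  0.4 -1. ] w 17.4 gf 12.0
```

View pics/w3.png

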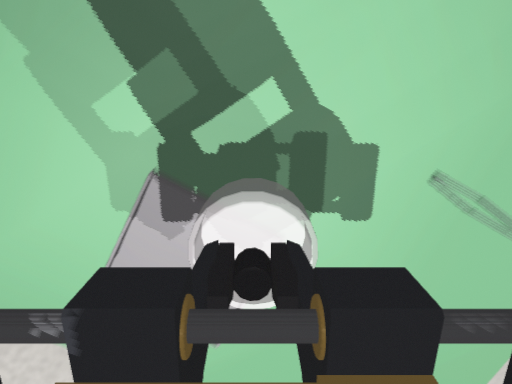

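The cover hangs upright in the fingers, knob near (252,275). A corner of the tray shows at (155,172). Moving over the tray and lowering.

{"fn": "carry_out", "kwargs": {"plan": [{"xyz":[-0.02,-0.016,0],"angular":[0,0,0],"fingers":0.01},{"xyz":[-0.038,-0.031,0],"angular":[0,0,0],"fingers":0.01},{"xyz":[-0.054,-0.044,0.005],"angular":[0,0,0],"fingers":0.01},{"xyz":[-0.066,-0.053,0.014],"angular":[0,0,0],"fingers":0.01},{"xyz":[-0.0695,-0.0565,0.028],"angular":[0,0,0],"fingers":0.01},{"xyz":[-0.0695,-0.0565,0.042],"angular":[0,0,0],"fingers":0.01},{"xyz":[-0.0695,-0.0565,0.056],"angular":[0,0,0],"fingers":0.01},{"xyz":[-0.0695,-0.0565,0.066],"angular":[0,0,0],"fingers":0.01}]}}

```text
time_s: 6.75
tcp_pos: [541.9, -283.5, 66.1]
eef_rot: [[-0.441, 0.898, -0.002], [0.898, 0.441, 0.001], [0.002, -0.001, -1.0]]
contact_force: [-0.6, -0.3, -1.6]
grip_width: 17.2
grip_force: 12.0
```

```bash
python3 -c "
from h import *
go([541,-286,40.8]); snap('side','s4'); snap('scene','c4'); snap('wrist','w4')
A=cv2.imread('pics/s4.png')[230:370,220:340]; B=cv2.imread('pics/c4.png')[60:200,145:265]
cv2.imwrite('pics/z4.png',cv2.resize(np.hstack([A,B]),(800,467),interpolation=2))"
```

```text
t 6.75 tcp [ 541.9 -283.5   66.1] xyz tool mm [-1.9 -1.9 25.3] yaw y 26.14 tilt [-0.0017  0.0015] F [-0.6 -0.3 -1.6] w 17.2 gf 12.0
```

View pics/z4.png

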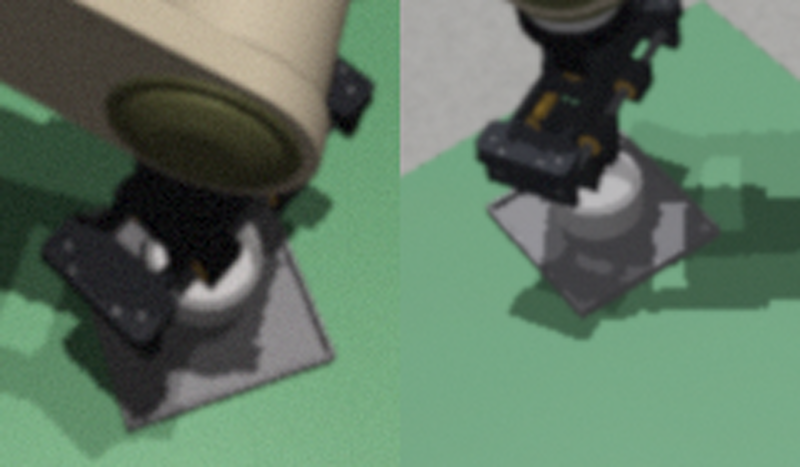

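Both views put the cover over the middle of the tray. Lowering slowly.

{"fn": "carry_out", "kwargs": {"plan": [{"xyz":[0,0,0.006],"angular":[0,0,0],"fingers":0.01},{"xyz":[0,0,0.012],"angular":[0,0,0],"fingers":0.01},{"xyz":[0,0,0.016],"angular":[0,0,0],"fingers":0.01},{"xyz":[0,0,0.019],"angular":[0,0,0],"fingers":0.01},{"xyz":[0,0,0.021],"angular":[0,0,0],"fingers":0.01},{"xyz":[0,0,0.0225],"angular":[0,0,0],"fingers":0.01},{"xyz":[0,0,0.0235],"angular":[0,0,0],"fingers":0.01},{"xyz":[0,0,0.0235],"angular":[0,0,0],"fingers":0.01}]}}

```text
time_s: 7.7
tcp_pos: [542.5, -284.1, 44.2]
eef_rot: [[-0.44, 0.898, 0.0], [0.898, 0.44, 0.0], [0.0, 0.0, -1.0]]
contact_force: [0.2, -0.8, -0.0]
grip_width: 17.8
grip_force: 12.0
```

{"fn": "carry_out", "kwargs": {"plan": [{"xyz":[0,0,0.0005],"angular":[0,0,0],"fingers":0.01},{"xyz":[0,0,0.001],"angular":[0,0,0],"fingers":0.01},{"xyz":[0,0,0.0014],"angular":[0,0,0],"fingers":0.01},{"xyz":[0,0,0.0018],"angular":[0,0,0],"fingers":0.01},{"xyz":[0,0,0.0022],"angular":[0,0,0],"fingers":0.01},{"xyz":[0,0,0.0026],"angular":[0,0,0],"fingers":0.01},{"xyz":[0,0,0.003],"angular":[0,0,0],"fingers":0.01},{"xyz":[0,0,0.003],"angular":[0,0,0],"fingers":0.01}]}}

```text
time_s: 8.5
tcp_pos: [542.4, -284.0, 41.2]
eef_rot: [[-0.44, 0.898, -0.0], [0.898, 0.44, 0.0], [0.0, -0.0, -1.0]]
contact_force: [-0.1, -0.3, -1.4]
grip_width: 17.4
grip_force: 12.0
```

{"fn": "carry_out", "kwargs": {"plan": [{"xyz":[0,0,0.0002],"angular":[0,0,0],"fingers":0.01},{"xyz":[0,0,0.0004],"angular":[0,0,0],"fingers":0.01},{"xyz":[0,0,0.0006],"angular":[0,0,0],"fingers":0.01},{"xyz":[0,0,0.0006],"angular":[0,0,0],"fingers":0.01},{"xyz":[0,0,0.0006],"angular":[0,0,0],"fingers":0.01},{"xyz":[0,0,0.0006],"angular":[0,0,0],"fingers":0.01},{"xyz":[0,0,0.0006],"angular":[0,0,0],"fingers":0.01},{"xyz":[0,0,0.0006],"angular":[0,0,0],"fingers":0.01}]}}

```text
time_s: 9.3
tcp_pos: [542.6, -284.1, 40.8]
eef_rot: [[-0.44, 0.898, 0.0], [0.898, 0.44, -0.0], [-0.0, 0.0, -1.0]]
contact_force: [0.5, 0.4, 0.8]
grip_width: 17.2
grip_force: 12.0
```

```bash
python3 -c "
from h import *
go([541,-286,40.8])"
```

```text
t 9.3 tcp [ 542.6 -284.1   40.8] xyz tool mm [-1.  -2.3 -0. ] yaw y 26.13 tilt [ 0.0003 -0.0002] F [0.5 0.4 0.8] w 17.2 gf 12.0
```

{"fn": "carry_out", "kwargs": {"plan": [{"xyz":[0,0,0.0002],"angular":[0,0,0],"fingers":0.01},{"xyz":[0,0,0.0004],"angular":[0,0,0],"fingers":0.01},{"xyz":[0,0,0.0006],"angular":[0,0,0],"fingers":0.01},{"xyz":[0,0,0.0006],"angular":[0,0,0],"fingers":0.01},{"xyz":[0,0,0.0006],"angular":[0,0,0],"fingers":0.01},{"xyz":[0,0,0.0006],"angular":[0,0,0],"fingers":0.01},{"xyz":[0,0,0.0006],"angular":[0,0,0],"fingers":0.01},{"xyz":[0,0,0.0006],"angular":[0,0,0],"fingers":0.01}]}}

```text
time_s: 10.1
tcp_pos: [542.8, -284.0, 40.5]
eef_rot: [[-0.441, 0.898, 0.001], [0.898, 0.441, -0.0], [-0.001, 0.001, -1.0]]
contact_force: [1.4, 2.8, 5.2]
grip_width: 17.8
grip_force: 12.0
```

Contact at 5 N. Releasing, then rising.

{"fn": "carry_out", "kwargs": {"plan": [{"xyz":[0,0,-0.0003],"angular":[0,0,0],"fingers":0.016},{"xyz":[0,0,-0.0003],"angular":[0,0,0],"fingers":0.02},{"xyz":[0,0,-0.0003],"angular":[0,0,0],"fingers":0.026},{"xyz":[0,0,-0.0003],"angular":[0,0,0],"fingers":0.034},{"xyz":[0,0,-0.0003],"angular":[0,0,0],"fingers":0.036},{"xyz":[0,0,-0.0003],"angular":[0,0,0],"fingers":0.036},{"xyz":[0,0,-0.005],"angular":[0,0,0],"fingers":0.036},{"xyz":[0,0,-0.012],"angular":[0,0,0],"fingers":0.036}]}}

```text
time_s: 10.9
tcp_pos: [542.3, -284.0, 52.2]
eef_rot: [[-0.44, 0.898, -0.001], [0.898, 0.44, 0.0], [0.001, -0.0, -1.0]]
contact_force: [-0.4, 0.3, 0.2]
grip_width: 35.8
grip_force: 0.0
```

{"fn": "carry_out", "kwargs": {"plan": [{"xyz":[0,0,-0.015],"angular":[0,0,0],"fingers":0.036},{"xyz":[0,0,-0.035],"angular":[0,0,0],"fingers":0.036},{"xyz":[0,0,-0.06],"angular":[0,0,0],"fingers":0.036},{"xyz":[0,0,-0.08],"angular":[0,0,0],"fingers":0.032},{"xyz":[0.02,0.01,-0.09],"angular":[0,0,0],"fingers":0.03},{"xyz":[0.055,0.025,-0.09],"angular":[0,0,0],"fingers":0.03},{"xyz":[0.095,0.045,-0.09],"angular":[0,0,0],"fingers":0.03},{"xyz":[0.135,0.065,-0.09],"angular":[0,0,0],"fingers":0.03}]}}

```text
time_s: 11.7
tcp_pos: [540.6, -131.6, 142.2]
eef_rot: [[-0.44, 0.898, -0.0], [0.898, 0.44, 0.0], [0.0, -0.0, -1.0]]
contact_force: [0.7, -0.5, -0.6]
grip_width: 30.1
grip_force: 0.0
```

```bash
python3 -c "
from h import *
go([538.3,35.2,110]); snap('side','s5'); snap('scene','c5')
A=cv2.imread('pics/s5.png')[230:370,220:340]; B=cv2.imread('pics/c5.png')[80:220,165:285]
cv2.imwrite('pics/z5.png',cv2.resize(np.hstack([A,B]),(800,467),interpolation=2))"
```

```text
t 11.7 tcp [ 540.6 -131.6  142.2] xyz tool mm [150.8  71.3  32.2] yaw y 26.11 tilt [-0.0003  0.0004] F [ 0.7 -0.5 -0.6] w 30.1 gf 0.0
```

View pics/z5.png

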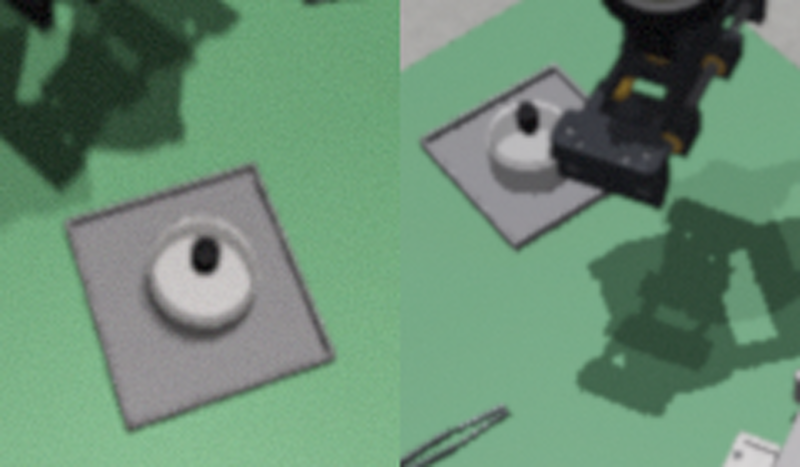

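The cover stands upright on its rim in the middle of the tray. Now to the tab.

{"fn": "carry_out", "kwargs": {"plan": [{"xyz":[0.02,0.01,0],"angular":[0,0,0],"fingers":0.03},{"xyz":[0.05,0.024,0],"angular":[0,0,0],"fingers":0.03},{"xyz":[0.08,0.038,0],"angular":[0,0,0],"fingers":0.03},{"xyz":[0.11,0.052,0.005],"angular":[0,0,0],"fingers":0.03},{"xyz":[0.135,0.064,0.015],"angular":[0,0,0],"fingers":0.03},{"xyz":[0.151,0.0715,0.026],"angular":[0,0,0],"fingers":0.03},{"xyz":[0.151,0.0715,0.032],"angular":[0,0,0],"fingers":0.03},{"xyz":[0.151,0.0715,0.032],"angular":[0,0,0],"fingers":0.03}]}}

```text
time_s: 12.6
tcp_pos: [538.6, 32.8, 109.5]
eef_rot: [[-0.441, 0.898, -0.002], [0.898, 0.441, -0.0], [0.001, -0.001, -1.0]]
contact_force: [0.7, 0.3, 0.8]
grip_width: 29.9
grip_force: 0.0
```

```bash
python3 -c "
from h import *
go([538.3,35.2,30]); snap('wrist','w6'); print('tab',proj('w6',[538.3,35.2,58.5]),'line',proj('w6',[538.3+65*.898,35.2+65*.44,24.5]),'mark',proj('w6',[538.3+47*.898,35.2+47*.44,26]))"
```

```text
t 12.6 tcp [538.6  32.8 109.5] xyz tool mm [ 2.3  0.9 79.5] yaw y 26.16 tilt [-0.0015 -0.    ] F [0.7 0.3 0.8] w 29.9 gf 0.0
tab [255.2126908  218.71676636] line [343.17202583 202.67466776] mark [319.11039736 203.24808561]
```

View pics/w6.png

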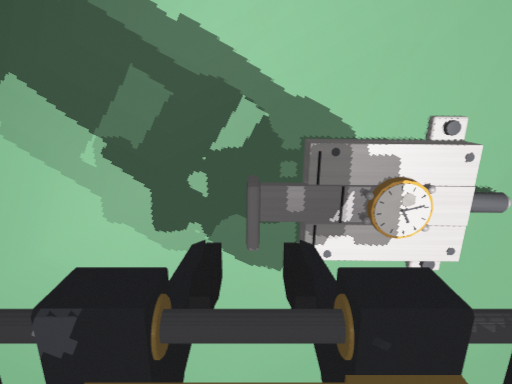

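Wrist view: tab at x 247–260, y 178–248, centre (253.5,213). Slide line near (342,205), base lines near (319,167) and (314,237). The movement is uncovered at (402,208).

```bash
cat >> h.py <<'E'
def lines(f,show=True):
    g=cv2.GaussianBlur(cv2.cvtColor(cv2.imread(f'pics/{f}.png'),6),(1,3),0).astype(float); return g
E
python3 -c "
from h import *
g=lines('w6')
for r in [155,162,170,178,230,236,242]: print(r, 304+np.argmin(g[r,304:330]), g[r,306:326].astype(int).tolist())
for r in [190,197,204,211,218]: print(r, 332+np.argmin(g[r,332:352]), g[r,334:350].astype(int).tolist())
for r in [182,215,244]: print(r,g[r,240:268].astype(int).tolist())
A=plane('w6',(319.5,155),26);B=plane('w6',(313.5,242),26);d=A-B;print(A,B,np.degrees(np.arctan2(d[1],d[0]))-90,(A+B)/2)
print('tab', plane('w6',(253.5,213),58.5),'line',plane('w6',(342.5,205),24.5))
T=plane('w6',(253.5,178),58.5);U=plane('w6',(253.5,248),58.5);d=T-U;print(T,U,np.degrees(np.arctan2(d[1],d[0]))-90,np.linalg.norm(d))
"
```

```text
155 319 [84, 85, 83, 92, 108, 108, 108, 108, 108, 108, 108, 101, 70, 27, 39, 79, 108, 108, 108, 108]
162 319 [87, 85, 86, 94, 106, 109, 109, 108, 108, 108, 108, 92, 38, 25, 63, 100, 108, 109, 109, 108]
170 318 [86, 85, 90, 103, 109, 109, 110, 109, 109, 110, 101, 70, 26, 43, 83, 109, 110, 109, 110, 110]
178 318 [85, 86, 93, 105, 108, 107, 108, 107, 107, 107, 91, 33, 26, 71, 107, 107, 107, 108, 108, 108]
230 314 [122, 116, 112, 108, 108, 108, 96, 59, 26, 57, 94, 108, 109, 109, 108, 109, 109, 109, 109, 110]
236 313 [148, 147, 147, 147, 144, 136, 110, 39, 39, 100, 144, 137, 134, 132, 133, 138, 141, 136, 130, 120]
242 313 [73, 97, 112, 119, 135, 132, 89, 37, 66, 118, 149, 149, 149, 149, 149, 149, 149, 150, 174, 221]
190 342 [91, 91, 91, 91, 91, 91, 90, 75, 27, 29, 63, 91, 92, 104, 122, 129]
197 342 [93, 92, 92, 92, 92, 92, 80, 41, 27, 52, 82, 92, 101, 123, 166, 212]
204 341 [91, 91, 91, 92, 91, 85, 61, 25, 38, 82, 141, 178, 190, 203, 215, 218]
211 340 [89, 89, 105, 150, 176, 142, 52, 54, 123, 181, 181, 181, 186, 202, 214, 214]
218 340 [181, 181, 182, 182, 156, 73, 49, 100, 161, 181, 182, 193, 211, 214, 214, 212]
182 [74, 74, 75, 74, 74, 75, 71, 69, 75, 75, 75, 76, 77, 76, 75, 76, 76, 76, 73, 71, 75, 77, 77, 77, 78, 77, 77, 77]
215 [87, 80, 77, 74, 75, 73, 70, 77, 88, 89, 92, 92, 91, 92, 91, 91, 88, 88, 81, 75, 86, 91, 91, 91, 91, 91, 90, 90]
244 [99, 99, 99, 99, 98, 97, 89, 81, 87, 89, 91, 91, 90, 91, 90, 90, 88, 86, 85, 91, 100, 100, 100, 100, 100, 100, 100, 99]
[563.18291094  86.93588209  26.        ] [591.98273932  27.05927053  26.        ] 25.686915837160583 [577.58282513  56.99757631  26.        ]
tab [535.60714814  38.1867872   58.5       ] line [597.15124056  62.02832407  24.5       ]
[525.51382131  58.64432748  58.5       ] [546.38795873  16.3358286   58.5       ] 26.26077753296721 47.17773511308679
```

{"fn": "carry_out", "kwargs": {"plan": [{"xyz":[0.003,0,0.012],"angular":[0,0,0],"fingers":0.03},{"xyz":[0.004,0,0.028],"angular":[0,0,0],"fingers":0.03},{"xyz":[0.004,0,0.044],"angular":[0,0,0],"fingers":0.03},{"xyz":[0.004,0,0.058],"angular":[0,0,0],"fingers":0.03},{"xyz":[0.004,0,0.069],"angular":[0,0,0],"fingers":0.03},{"xyz":[0.004,0,0.076],"angular":[0,0,0],"fingers":0.03},{"xyz":[0.004,0,0.078],"angular":[0,0,0],"fingers":0.03},{"xyz":[0.004,0,0.078],"angular":[0,0,0],"fingers":0.03}], "grip_force": 10}}

```text
time_s: 13.45
tcp_pos: [537.5, 36.2, 32.2]
eef_rot: [[-0.44, 0.898, 0.0], [0.898, 0.44, -0.0], [-0.0, 0.0, -1.0]]
contact_force: [-0.2, 0.1, 0.1]
grip_width: 30.1
grip_force: 0.0
```

```bash
python3 -c "
from h import *
go([537,37,30]); snap('wrist','w7'); c=[537,37]
for n,X in [('tab',[537,37,58.5]),('line',[537+65*.898,37+65*.44,24.5]),('mark',[537+47*.898,37+47*.44,26])]: print(n,proj('w7',X))"
```

```text
t 13.45 tcp [537.5  36.2  32.2] xyz tool mm [ 0.9 -0.1  2.2] yaw y 26.12 tilt [ 0.0002 -0.0001] F [-0.2  0.1  0.1] w 30.1 gf 0.0
tab [254.43212673 287.14504681]
line [380.35149256 250.90970452]
mark [346.15801959 252.18849336]
```

View pics/w7.png

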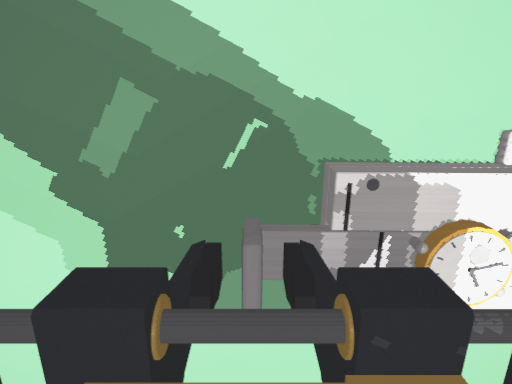

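The tab stands midway between the fingers (tab x≈252, inner finger edges 222 and 284). The upper base line is at (348,205) and the slide line at (380,250). Closing on the tab.

{"fn": "carry_out", "kwargs": {"plan": [{"xyz":[0,0,0],"angular":[0,0,0],"fingers":0.022},{"xyz":[0,0,0],"angular":[0,0,0],"fingers":0.016},{"xyz":[0,0,0],"angular":[0,0,0],"fingers":0.011},{"xyz":[0,0,0],"angular":[0,0,0],"fingers":0.008},{"xyz":[0,0,0],"angular":[0,0,0],"fingers":0.004},{"xyz":[0,0,0],"angular":[0,0,0],"fingers":0.002},{"xyz":[0,0,0],"angular":[0,0,0],"fingers":0.002},{"xyz":[0,0,0],"angular":[0,0,0],"fingers":0.002}]}}

```text
time_s: 14.3
tcp_pos: [537.3, 36.4, 32.2]
eef_rot: [[-0.44, 0.898, -0.0], [0.898, 0.44, -0.0], [-0.0, -0.0, -1.0]]
contact_force: [-1.4, -0.4, 3.6]
grip_width: 7.6
grip_force: 10.0
```

{"fn": "carry_out", "kwargs": {"plan": [{"xyz":[0,0,0],"angular":[0,0,0],"fingers":0.0},{"xyz":[0,0,0],"angular":[0,0,0],"fingers":0.0},{"xyz":[0,0,0],"angular":[0,0,0],"fingers":0.0},{"xyz":[0,0,0],"angular":[0,0,0],"fingers":0.0},{"xyz":[0,0,0],"angular":[0,0,0],"fingers":0.0},{"xyz":[0,0,0],"angular":[0,0,0],"fingers":0.0},{"xyz":[0,0,0],"angular":[0,0,0],"fingers":0.0},{"xyz":[0,0,0],"angular":[0,0,0],"fingers":0.0}], "grip_force": 40}}

```text
time_s: 15.1
tcp_pos: [537.3, 36.4, 32.2]
eef_rot: [[-0.44, 0.898, 0.0], [0.898, 0.44, -0.0], [-0.0, 0.0, -1.0]]
contact_force: [-2.3, -1.6, 5.9]
grip_width: 7.7
grip_force: 40.0
```

```bash
cat >> h.py <<'E'
def mark(f):
    snap('wrist',f); g=cv2.cvtColor(cv2.imread(f'pics/{f}.png'),6).astype(float)
    def ln(rows,c0,c1):
        P=[]
        for r in rows:
            w=np.clip(45-g[r,c0:c1],0,None)
            if w.sum()>10: P.append((c0+(w*np.arange(c1-c0)).sum()/w.sum(),r))
        return np.array(P)
    return g,ln
E
python3 -c "
from h import *
go([537,37,30]); g,ln=mark('w8')
for a in [(range(170,240,5),335,365),(range(232,275,4),330,400)]: print(ln(*a).round(1).tolist())"
```

```text
t 15.1 tcp [537.3  36.4  32.2] xyz tool mm [ 0.6 -0.   2.2] yaw y 26.13 tilt [ 0.0001 -0.0001] F [-2.3 -1.6  5.9] w 7.7 gf 40.0
[[348.1, 195.0], [348.1, 200.0], [347.5, 205.0], [347.0, 210.0]]
[[381.6, 236.0], [380.9, 240.0], [358.6, 272.0]]
```

{"fn": "carry_out", "kwargs": {"plan": [{"xyz":[0,-0.001,0],"angular":[0,0,0],"fingers":0.0},{"xyz":[0,-0.003,0],"angular":[0,0,0],"fingers":0.0},{"xyz":[0,-0.006,0],"angular":[0,0,0],"fingers":0.0},{"xyz":[0,-0.009,0],"angular":[0,0,0],"fingers":0.0},{"xyz":[0,-0.012,0],"angular":[0,0,0],"fingers":0.0},{"xyz":[0,-0.0145,0],"angular":[0,0,0],"fingers":0.0},{"xyz":[0,-0.016,0],"angular":[0,0,0],"fingers":0.0},{"xyz":[0,-0.0165,0],"angular":[0,0,0],"fingers":0.0}]}}

```text
time_s: 15.95
tcp_pos: [523.9, 29.9, 32.2]
eef_rot: [[-0.44, 0.898, 0.004], [0.898, 0.44, 0.001], [-0.0, 0.004, -1.0]]
contact_force: [5.5, 7.2, -0.3]
grip_width: 7.4
grip_force: 40.0
```

{"fn": "carry_out", "kwargs": {"plan": [{"xyz":[0,0,0],"angular":[0,0,0],"fingers":0.0},{"xyz":[0,0,0],"angular":[0,0,0],"fingers":0.0},{"xyz":[0,0,0],"angular":[0,0,0],"fingers":0.0},{"xyz":[0,0,0],"angular":[0,0,0],"fingers":0.0},{"xyz":[0,0,0],"angular":[0,0,0],"fingers":0.0},{"xyz":[0,0,0],"angular":[0,0,0],"fingers":0.0},{"xyz":[0,0,0],"angular":[0,0,0],"fingers":0.0},{"xyz":[0,0,0],"angular":[0,0,0],"fingers":0.0}]}}

```text
time_s: 16.75
tcp_pos: [523.9, 29.9, 32.2]
eef_rot: [[-0.44, 0.898, 0.004], [0.898, 0.44, 0.001], [-0.0, 0.004, -1.0]]
contact_force: [5.9, 6.6, 0.8]
grip_width: 7.4
grip_force: 40.0
```

```bash
python3 -c "
from h import *
o=sensors.get_obs(); print('pulled', -(o['eef_rot'].T@(o['tcp_pos']-np.array([537.3,36.4,32.2])))); go([537,37,30]); g,ln=mark('w9')
for a in [(range(180,232,4),365,400),(range(234,266,4),372,400)]: print(ln(*a).round(1).tolist())
for r in range(185,275,6): print(r,g[r,370:398].astype(int).tolist())"
```

```text
pulled [-0.05972136 14.93939704  0.02771259]
t 16.75 tcp [523.9  29.9  32.2] xyz tool mm [ 0.6 14.9  2.2] yaw y 26.11 tilt [0.0035 0.0012] F [5.9 6.6 0.8] w 7.4 gf 40.0
[[380.0, 188.0], [380.1, 192.0], [378.9, 196.0], [379.0, 200.0], [378.0, 204.0], [377.5, 208.0], [377.0, 212.0], [376.5, 216.0], [375.9, 220.0], [375.5, 224.0], [375.0, 228.0]]
[[381.6, 234.0], [381.0, 238.0], [380.5, 242.0]]
185 [148, 148, 148, 148, 148, 148, 148, 148, 128, 58, 35, 34, 47, 106, 149, 148, 149, 149, 149, 148, 148, 149, 149, 149, 148, 149, 149, 132]
191 [146, 147, 145, 146, 146, 147, 147, 131, 78, 36, 35, 34, 95, 145, 147, 146, 145, 146, 146, 145, 146, 146, 147, 146, 146, 146, 146, 145]
197 [145, 144, 145, 145, 145, 144, 136, 100, 36, 37, 34, 79, 128, 145, 144, 144, 144, 144, 145, 144, 145, 144, 145, 146, 146, 146, 145, 145]
203 [146, 145, 146, 146, 146, 145, 122, 38, 36, 35, 60, 114, 146, 147, 146, 147, 145, 146, 147, 147, 147, 147, 146, 147, 147, 148, 147, 148]
209 [149, 150, 149, 149, 149, 127, 54, 35, 37, 48, 106, 150, 148, 149, 150, 149, 149, 149, 149, 149, 149, 150, 150, 149, 149, 149, 150, 149]
2
[... 692 characters left out ...]
22, 122]
245 [126, 126, 126, 125, 125, 126, 125, 118, 89, 58, 58, 59, 162, 232, 234, 234, 214, 125, 125, 124, 124, 125, 124, 125, 125, 125, 125, 125]
251 [121, 122, 173, 226, 230, 229, 229, 201, 54, 57, 58, 128, 208, 229, 229, 211, 135, 122, 121, 122, 121, 121, 121, 121, 121, 122, 121, 121]
257 [232, 232, 232, 232, 232, 230, 202, 84, 58, 59, 79, 169, 229, 232, 232, 215, 136, 123, 123, 124, 124, 123, 124, 123, 123, 124, 123, 124]
263 [228, 228, 228, 210, 133, 104, 62, 58, 59, 73, 112, 183, 228, 228, 228, 209, 133, 120, 120, 120, 120, 120, 121, 121, 121, 120, 120, 120]
269 [43, 43, 42, 42, 41, 42, 42, 44, 42, 42, 42, 43, 42, 42, 42, 43, 44, 66, 102, 121, 121, 122, 122, 121, 121, 122, 122, 122]
```

```bash
cat >> h.py <<'E'
def gap(B,S,f):
    B=np.array([plane(f,p,26.) for p in B]); S=np.array([plane(f,p,24.5) for p in S])
    ex=np.array([np.cos(np.radians(26)),np.sin(np.radians(26))])
    b=B[:,:2]@ex; s=S[:,:2]@ex; ey=[-ex[1],ex[0]]
    k=np.polyfit(B[:,:2]@ey,b,1)
    print('slope deg',np.degrees(k[0]).round(2),'gap flat',(s.mean()-b.mean()).round(2),'gap extrap',(s-np.polyval(k,S[:,:2]@ey)).round(2))
E
python3 -c "
from h import *
gap([[347+.0,210],[347.5,205],[348.1,200],[348.7,195]],[[381.6,236],[380.9,240]],'w8')
gap([[380,188],[379,198],[377.5,208],[376.2,218],[375,228]],[[381.6,234],[381,238],[380.5,242],[379.3,251],[378.5,257]],'w9')"
```

```text
slope deg 1.18 gap flat 19.09 gap extrap [19.52 19.47]
slope deg 0.41 gap flat 4.21 gap extrap [4.36 4.33 4.35 4.36 4.36]
```

{"fn": "carry_out", "kwargs": {"plan": [{"xyz":[0,-0.0008,0],"angular":[0,0,0],"fingers":0.0},{"xyz":[0,-0.0018,0],"angular":[0,0,0],"fingers":0.0},{"xyz":[0,-0.0028,0],"angular":[0,0,0],"fingers":0.0},{"xyz":[0,-0.0034,0],"angular":[0,0,0],"fingers":0.0},{"xyz":[0,-0.0036,0],"angular":[0,0,0],"fingers":0.0},{"xyz":[0,-0.0036,0],"angular":[0,0,0],"fingers":0.0},{"xyz":[0,-0.0036,0],"angular":[0,0,0],"fingers":0.0},{"xyz":[0,-0.0036,0],"angular":[0,0,0],"fingers":0.0}]}}

```text
time_s: 17.6
tcp_pos: [520.8, 28.4, 32.2]
eef_rot: [[-0.44, 0.898, 0.004], [0.898, 0.44, 0.001], [-0.0, 0.004, -1.0]]
contact_force: [6.3, 7.5, -0.0]
grip_width: 7.2
grip_force: 40.0
```

```bash
python3 -c "
from h import *
gap([[319.6,155],[318.9,162],[318.2,170],[317.5,178],[314,230],[313.5,236],[313.1,242]],[[342.6,190],[341.9,197],[341.3,204],[340.6,211],[339.9,218]],'w6')
o=sensors.get_obs(); print('pulled', -(o['eef_rot'].T@(o['tcp_pos']-np.array([537.3,36.4,32.2])))); go([537,37,30]); g,ln=mark('w10')
def c(r,a,b):
    v=g[r,a:b]; w=np.clip(0.6*np.median(v)-v,0,None); return [round(a+float((w*np.arange(b-a)).sum()/w.sum()),2),r]
B=[c(r,370,400) for r in range(186,230,3)]; S=[c(r,370,390) for r in range(234,262,3)]
print(B,S); gap(B,S,'w10')"
```

```text
slope deg 0.52 gap flat 19.0 gap extrap [19.04 19.02 19.08 19.06 19.04]
pulled [-0.11848383 18.35996266  0.06374833]
t 17.6 tcp [520.8  28.4  32.2] xyz tool mm [ 0.6 18.3  2.3] yaw y 26.11 tilt [0.0039 0.0014] F [ 6.3  7.5 -0. ] w 7.2 gf 40.0
[[387.57, 186], [387.29, 189], [386.9, 192], [386.56, 195], [386.09, 198], [385.57, 201], [385.1, 204], [384.89, 207], [384.55, 210], [384.09, 213], [383.6, 216], [383.1, 219], [382.88, 222], [382.42, 225], [382.1, 228]] [[381.45, 234], [381.01, 237], [380.37, 240], [379.9, 243], [379.67, 246], [379.13, 249], [379.14, 252], [378.91, 255], [378.1, 258], [377.91, 261]]
slope deg 0.36 gap flat 0.57 gap extrap [0.75 0.74 0.61 0.58 0.67 0.6  0.81 0.9  0.69 0.8 ]
```

{"fn": "carry_out", "kwargs": {"plan": [{"xyz":[0,-0.0002,0],"angular":[0,0,0],"fingers":0.0},{"xyz":[0,-0.0004,0],"angular":[0,0,0],"fingers":0.0},{"xyz":[0,-0.0004,0],"angular":[0,0,0],"fingers":0.0},{"xyz":[0,-0.0004,0],"angular":[0,0,0],"fingers":0.0},{"xyz":[0,-0.0004,0],"angular":[0,0,0],"fingers":0.0},{"xyz":[0,-0.0004,0],"angular":[0,0,0],"fingers":0.0},{"xyz":[0,-0.0004,0],"angular":[0,0,0],"fingers":0.0},{"xyz":[0,-0.0004,0],"angular":[0,0,0],"fingers":0.0}]}}

```text
time_s: 18.45
tcp_pos: [520.5, 28.2, 32.2]
eef_rot: [[-0.44, 0.898, 0.004], [0.898, 0.44, 0.001], [-0.001, 0.004, -1.0]]
contact_force: [6.9, 7.7, -0.4]
grip_width: 8.0
grip_force: 40.0
```

```bash
python3 -c "
from h import *
o=sensors.get_obs(); print('pulled', -(o['eef_rot'].T@(o['tcp_pos']-np.array([537.3,36.4,32.2])))); go([537,37,30]); g,ln=mark('w11')
def c(r,a,b):
    v=g[r,a:b]; w=np.clip(0.6*np.median(v)-v,0,None); return [round(a+float((w*np.arange(b-a)).sum()/w.sum()),2),r]
B=[c(r,370,400) for r in range(186,230,3)]; S=[c(r,370,390) for r in range(234,262,3)]
gap(B,S,'w11')
o=sensors.get_obs(); print(o['time_s'],o['tcp_pos'],o['grip_force'],o['contact_force'])
robot.hand_in()"
```

```text
pulled [-0.08017625 18.70890503  0.0921584 ]
t 18.45 tcp [520.5  28.2  32.2] xyz tool mm [ 0.6 18.7  2.3] yaw y 26.11 tilt [0.004  0.0014] F [ 6.9  7.7 -0.4] w 8.0 gf 40.0
slope deg 0.39 gap flat 0.24 gap extrap [0.39 0.38 0.38 0.24 0.08 0.23 0.18 0.62 0.59 0.83]
18.5 [520.44182711  28.24967224  32.18626353] 40.014478247612715 [6.63507885 7.61257832 0.33573314]
the job is handed in; nothing more can be done
```

The cover stands upright in the tray and the gripper is holding the slide at the mark, with its line about 0.4 mm short by camera and about 0.7 mm past by the arm's own pull reading; the job was handed in at 18.5 s.

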